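# Show the helper where the large clamping square belongs

### The arm

A 7-joint arm with a two-finger parallel gripper is mounted at the origin on the work surface. World frame = base frame: x ahead of the robot, y to its left, z up, the work surface at z = 0. Lengths are in m, angles in degrees, forces in N, time in s.
With the tool pointing down it reaches from about 0.4 to 0.85 m from the base axis. Payload 4.5 kg.
Tool frame: the origin (TCP) lies on the mounting face of the last link; the fingertips stand 173 mm ahead of it and the grasp point (between the pads) lies 155 mm ahead of it (arm.hold_point_z is the distance from the TCP to the grasp point, in m); y points along the fingers, x is the direction in which the jaws open and shut, and the axes are right-handed (so a half turn about y gives the same grasp; the last joint's range is limited). The gripper opens to 85 mm and grips with 20 to 120 N. Pads are 22 mm wide; open, the fingers measure 114 mm over their backs; the gripper's body (76 mm by 85 mm) begins 54 mm behind the grasp point. The pads swing forward as they close: fully open they stand 13 mm farther back than shut.
Start: joints at [68.514, 39.483, -11.15, 89.685, 9.013, 51.709, -12.324], TCP at [0.248, -0.573, 0.405] pointing down, gripper open.
Joint ranges: [-172.22, 172.22], [-26.19, 119.32], [-84.43, 86.54], [7.71, 146.69], [-57.33, 237.33], [2.42, 119.75], [-152.13, 152.13]. Speed limits (degrees/s): [147.25, 147.25, 180, 180, 180, 180, 180].

### API

Orientations are given as [roll, pitch, yaw] about the fixed x, y, z axes, in that order (R = Rz(yaw) Ry(pitch) Rx(roll)).
In Python, from rig import arm gives the robot as it stands.
- The arm moves only by the tool servo_tool, never from a script. Its argument "rows" is a list of rows, each a list of 7 numbers: the shift along the tool's x, y, z in mm, then the turn, a rotation vector about the tool's x, y, z in degrees, then the opening in per cent of the stroke, from 0 (shut) to 100 (fully open). A call has 1 to 12 rows; each row shifts and turns the commanded pose from where the row before left it, along the tool's axes as they then stand; what a row does not reach is not made up. A row lasts 1/12 s, in which the tool goes at most 41.7 mm and 7.16 degrees, less where a joint would pass 70% of its speed; a pose out of reach is approached as far as the arm can. A call with a gripper value outside its range is refused whole. The fingers move at their own pace and stop on an object; the grip force is fixed at half the most. Time passes only in rows, so rows that do not move let the fingers close. It gives the time, the measured TCP pose, the force and the opening at its end, in the units of the state.
- arm.state(): the state, without advancing time (a new reading comes with each control period).
- arm.grab_frame(name): name is "scene" or "side" or "wrist"; returns a dict with "image" (420x560x3 uint8, blue, green, red), "z_map" (420x560 float32, m along the optical axis (not along the pixel's ray), 0 where there is no reading), "fx", "fy", "cx", "cy" (pixels), "distortion" ([k1, k2, p1, p2, k3] as OpenCV has them; the pictures are not rectified), "xyz" and "attitude" of the camera in the world. Camera axes: x right, y up, looking along -z (the intrinsics and any distortion apply to the point x, -y, -z); pixel columns grow to the right and rows downward; lengths in m; the calibration is good to about 2 mm. A picture is of the moment at which its call begins.
- arm.job_done(): hands the job in, once; it reports no verdict.
The state is a dict: "time_s": time; "joint_pos": joint angles; "joint_vel": joint speeds; "effort": joint torques, N m; "eef_pos": TCP position; "tcp_rot": TCP orientation; "force": force on the tool from outside, world axes, zero at the start; "ft_torque": the same for the moment, N m; "opening": finger opening in m.
Only numpy, scipy, OpenCV 4.12 (cv2) and the standard library are available. Lean on these libraries where they do the work, as an engineer would, in place of code of your own. Each camera call takes 0.05 s, during which the arm holds its last target.

### The job

Two aluminium clamping squares have been left on the bench, and the new helper must learn where the larger one is kept. Point at the larger square, with your fingertips less than 5 cm above it, for two seconds; then point in the same way at the empty L-shaped pocket in the tool tray that it fits, for two seconds, and finish still pointing there. Touch and move nothing, and lift your hand well up in between so that you do not point at anything else.

Things in the scene. Friction and masses are not known exactly. Their poses are not given: they have to be found in the camera images.
- large_square_elbow (a point): The larger of two loose flat L-shaped clamping squares of bare aluminium on the bench: arms 120 mm long outside, 26 mm wide, 19 mm thick, with 14 mm holes. The point is the inner corner of the L on its top face, 19 mm above the bench; z up. The square spans -94 to +26 mm in x and y from it: one arm along x (y 0 to +26), one along y (x 0 to +26), elbow at +x +y.
- small_square_elbow (a point): The smaller loose clamping square on the bench, of the same make: arms 75 mm long outside, 20 mm wide, 16 mm thick. The point is the inner corner of its L on the top face; axes as for the larger one. Not to be pointed at.
- large_pocket (a point): The empty L-shaped pocket for the larger square, in one of the tray's four foam inserts: 124 mm over its arms, 30 mm wide, 16 mm deep, blue foam bottom as in all four inserts. The point is where the inner corner of the seated square would be, level with the foam's top, 32 mm above the bench; z up. The pocket spans -96 to +28 mm in x and y: one arm along x (y -2 to +28), one along y (x -2 to +28).
- tray: The fixed plywood tool tray on the bench, 294 x 294 mm, 34 mm high, filled with four square dark foam inserts (140 x 140 mm); which insert is in which quarter varies. Origin: centre of its underside; z up.
- small_pocket (a point): The empty L-shaped pocket for the smaller square (79 mm over its arms, 24 mm wide), in another insert, beside a slot with a carpenter's pencil. The point lies at the inner corner of its L at the level of the foam's top. Not to be pointed at.
- tape_measure_mid (a point): A loose tape measure, a black round-backed case 66 x 66 mm and 34 mm thick with a yellow disc, lying on its side in its pocket in the tray. The point is the middle of its upper face, 50 mm above the bench.
- block_plane_mid (a point): A loose block plane, 120 mm long (x), 44 mm wide, with a brass cap and a wooden front knob, standing in its pocket in the tray. The point is above the middle of its sole, at the height of its highest part, 61 mm above the bench.
- bar_clamp_mid (a point): A loose bar clamp lying flat on the bench beyond the squares: steel bar 240 mm long along y, jaws reaching 80 mm to -x, wooden handle, 24 mm thick. The point is the middle of the bar, 12 mm above the bench.
There are look-alikes about, which are no part of the job. What is shaped like the part that bears large_square_elbow but orange or yellow is not meant.

How it is judged:
By the outcome, as a careful person would: the job done as asked, in the order asked, and still so for the second after the job is handed in, with the robot touching nothing.
It also fails if it takes over 45 s, if anything falls off the work surface, if the arm or the gripper's body presses on something with over 40 N, if the wrist force passes 120 N, or if a joint passes its speed limit or range.

## Working session

There is one attempt and no reset: what is moved stays moved. The work goes in short steps, Python scripts to look and compute and a tool call to move; the robot and the scene stay as the last step left them, time stands still between calls to the robot, and variables do not carry over. Pictures are saved under pics/ and viewed, and the job is handed in when it is done.

Besides the shell and the picture viewer there is one more tool, called after "Emit:" as name(argument=value, ...) on one line, values as JSON. servo_tool: Moves the arm, as the interface text tells. Its arguments: {"type":"object","properties":{"rows":{"type":"array","items":{"type":"array","items":{"type":"number"}}}},"required":["rows"]}

```bash
mkdir -p pics; ls
python3 - <<'E'
from rig import arm
import cv2
for n in("scene","side","wrist"):
    f=arm.grab_frame(n); cv2.imwrite(f"pics/a_{n}.png",f["image"]); print(n,f["xyz"],f["attitude"],f["fx"],f["distortion"])
s=arm.state();print(s["time_s"],s["eef_pos"],s["tcp_rot"],s["force"],s["opening"])
E
```

```text
pics
scene [ 1.411644   -0.50357046  1.14991448] [44.47517412  0.93450737 52.71970292] 503.77561981024934 [-0.16330091  0.          0.          0.          0.        ]
side [0.09852115 0.88558982 0.74168835] [  52.31815248    1.09889603 -149.65395713] 448.65261962045395 [-0.09634797  0.          0.          0.          0.        ]
wrist [ 0.31106227 -0.54518157  0.37305524] [-1.58146686e+01  4.44899427e-02 -6.66636113e+01] 355.8113774858487 [-0.0262781  0.         0.         0.         0.       ]
0.15 [ 0.24833568 -0.5732633   0.40404768] [-9.00077195e+01  8.27656545e-02 -6.65682966e+01] [-0.08925422 -0.78171989  0.93831746] 0.08534210254822501
```

View pics/a_scene.png

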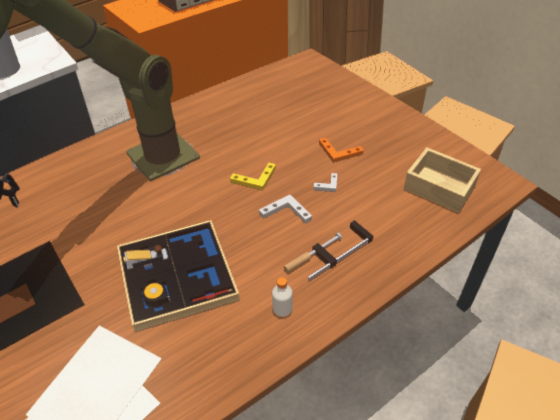

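View pics/a_side.png

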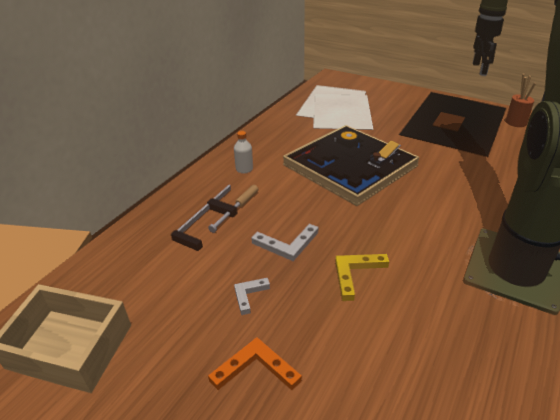

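View pics/a_wrist.png

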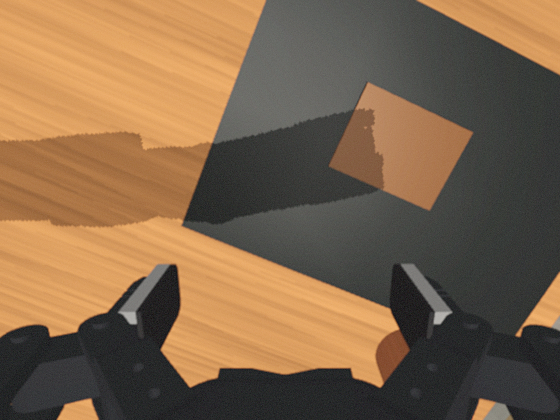

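The scene view shows four L's: yellow at (253,177), orange at (340,150), the large aluminium one at (288,207) and the small aluminium one at (327,184). There are two blue pockets, at (195,243) and, beside the red pencil, at (205,275). I'll enlarge these and measure them.

```bash
cat > h.py <<'E'
import numpy as np,cv2
from scipy.spatial.transform import Rotation as Ro
def cam(f): return np.array(f["xyz"]),Ro.from_euler('xyz',f["attitude"],degrees=True)
def K(f): return np.array([[f["fx"],0,f["cx"]],[0,f["fy"],f["cy"]],[0,0,1.]])
def rays(f,uv):
    p=cv2.undistortPoints(np.float64(uv).reshape(-1,1,2),K(f),np.array(f["distortion"]))[:,0]
    o,R=cam(f); return o,R.apply(np.c_[p[:,0],-p[:,1],-np.ones(len(p))])
def plane(f,uv,z):
    o,d=rays(f,uv); return o+d*((z-o[2])/d[:,2])[:,None]
def topdown(f,z,x0,x1,y0,y1,s):
    # rectified view of a plane: rows = x decreasing, cols = y decreasing
    xs=np.arange(x1,x0,-s); ys=np.arange(y1,y0,-s)
    X,Y=np.meshgrid(xs,ys,indexing='ij'); P=np.c_[X.ravel(),Y.ravel(),np.full(X.size,z)]
    o,R=cam(f); q=R.inv().apply(P-o); q[:,1:]*=-1
    uv,_=cv2.projectPoints(q,np.zeros(3),np.zeros(3),K(f),np.array(f["distortion"]))
    uv=uv.reshape(*X.shape,2).astype(np.float32)
    return cv2.remap(f["image"],uv[...,0],uv[...,1],cv2.INTER_CUBIC)
E
python3 - <<'E'
from h import *
from rig import arm
f=arm.grab_frame("scene");g=arm.grab_frame("side")
cv2.imwrite("pics/b_sq.png",cv2.resize(f["image"][130:240,215:375],None,fx=5,fy=5,interpolation=cv2.INTER_CUBIC))
cv2.imwrite("pics/b_tray.png",cv2.resize(f["image"][215:330,110:245],None,fx=5,fy=5,interpolation=cv2.INTER_CUBIC))
cv2.imwrite("pics/b_side.png",cv2.resize(g["image"][120:310,225:425],None,fx=3,fy=3,interpolation=cv2.INTER_CUBIC))
print(plane(f,[[290,205],[334,184],[195,243],[205,275],[178,272]],.02))
print(plane(g,[[293,250],[347,160]],.02))
E
```

```text
[[ 0.50886565  0.1977949   0.02      ]
 [ 0.52112977  0.37421189  0.02      ]
 [ 0.46033706 -0.12508591  0.02      ]
 [ 0.58190692 -0.16412764  0.02      ]
 [ 0.52529861 -0.22031122  0.02      ]]
[[ 0.47632356  0.20809428  0.02      ]
 [ 0.52730518 -0.22393318  0.02      ]]
```

View pics/b_sq.png

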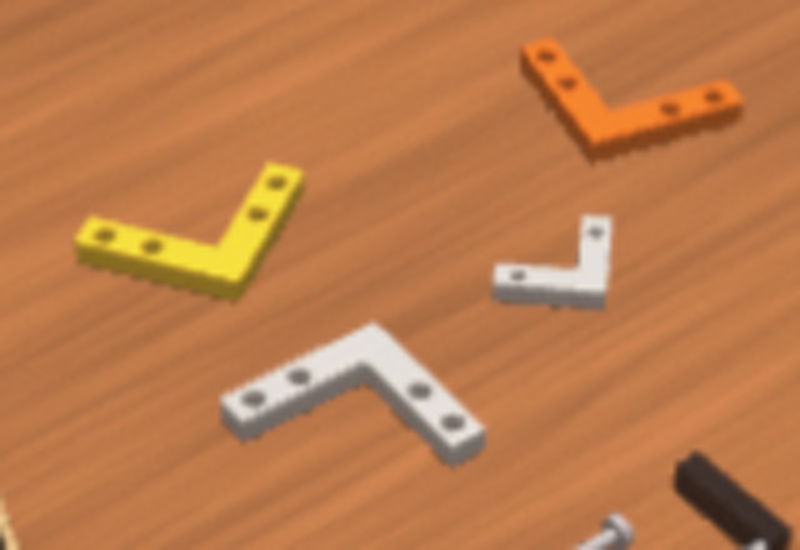

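View pics/b_tray.png

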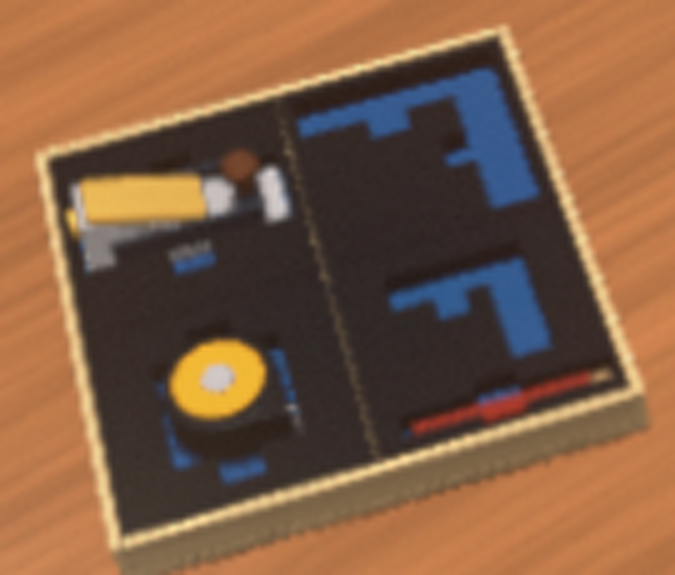

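View pics/b_side.png

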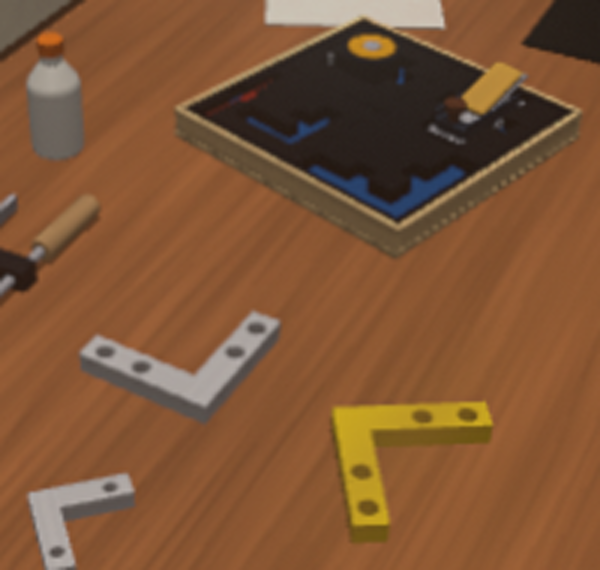

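```bash
cat > m.py <<'E'
from h import *
from rig import arm
f=arm.grab_frame("scene");g=arm.grab_frame("side")
def poly(fr,box,kind,thr=0):
    u0,u1,v0,v1=box
    im=cv2.resize(fr["image"][v0:v1,u0:u1],None,fx=6,fy=6,interpolation=cv2.INTER_CUBIC)
    h=cv2.cvtColor(im,cv2.COLOR_BGR2HSV)
    m=((h[...,1]<60)&(h[...,2]>thr)) if kind=="alu" else ((h[...,0]>95)&(h[...,0]<125)&(h[...,1]>90)&(h[...,2]>60))
    m=cv2.morphologyEx(m.astype(np.uint8)*255,cv2.MORPH_OPEN,np.ones((5,5)))
    c=max(cv2.findContours(m,cv2.RETR_EXTERNAL,cv2.CHAIN_APPROX_NONE)[0],key=cv2.contourArea)
    p=cv2.approxPolyDP(c,9,True)[:,0]
    cv2.polylines(im,[p],True,(0,0,255),1)
    return (p+.5)/6-.5+[u0,v0],im
def tri(uv1,uv2):
    o1,d1=rays(f,[uv1]);o2,d2=rays(g,[uv2]);A=np.c_[d1[0],-d2[0]]
    t=np.linalg.lstsq(A,o2-o1,rcond=None)[0];a=o1+d1[0]*t[0];b=o2+d2[0]*t[1]
    return (a+b)/2,np.linalg.norm(a-b)
E
python3 - <<'E'
from m import *
np.set_printoptions(precision=3,suppress=True)
for n,fr,b,k,t,z in [("sqF",f,(255,318,190,228),"alu",195,.019),("sqG",g,(245,325,218,265),"alu",150,.019),("pkF",f,(162,225,222,262),"b",0,.016),("pkG",g,(320,390,165,200),"b",0,.016)]:
    p,im=poly(fr,b,k,t);cv2.imwrite(f"pics/c_{n}.png",im);print(n);print(np.c_[p,plane(fr,p,z)[:,:2]])
E
python3 -c "
import cv2,numpy as np
a=[cv2.resize(cv2.imread(f'pics/c_{n}.png'),(390,280)) for n in('sqF','sqG','pkF','pkG')]
cv2.imwrite('pics/c_all.png',np.vstack([np.hstack(a[:2]),np.hstack(a[2:])]))"
```

```text
sqF
[[263.583 206.917   0.463   0.127]
 [268.917 210.75    0.487   0.13 ]
 [275.083 207.583   0.488   0.154]
 [271.75  205.25    0.473   0.152]
 [273.083 203.25    0.468   0.161]
 [276.083 203.417   0.475   0.168]
 [277.583 206.25    0.488   0.164]
 [287.25  201.75    0.491   0.201]
 [295.083 208.583   0.531   0.201]
 [297.25  205.917   0.526   0.214]
 [300.25  206.25    0.533   0.221]
 [300.917 208.583   0.542   0.216]
 [296.75  210.25    0.54    0.201]
 [304.417 218.083   0.581   0.198]
 [310.583 215.583   0.585   0.22 ]
 [289.583 194.583   0.469   0.227]]
sqG
[[316.917 226.25    0.467   0.102]
 [308.25  224.083   0.49    0.105]
 [289.25  244.75    0.494   0.195]
 [257.75  231.75    0.585   0.192]
 [251.917 237.083   0.587   0.216]
 [256.917 239.083   0.572   0.216]
 [257.083 235.083   0.58    0.203]
 [261.917 234.917   0.57    0.197]
 [263.083 237.417   0.562   0.203]
 [258.083 239.75    0.568   0.217]
 [268.25  244.417   0.538   0.219]
 [269.25  239.917   0.544   0.204]
 [273.417 239.75    0.536   0.198]
 [275.25  242.083   0.528   0.204]
 [271.25  245.417   0.53    0.218]
 [292.
[... 389 characters left out ...]
.917 242.083   0.435  -0.146]
 [191.083 240.25    0.44   -0.128]
 [191.917 235.917   0.426  -0.117]
 [199.917 233.917   0.434  -0.093]
 [202.75  243.75    0.474  -0.107]
 [199.083 247.417   0.48   -0.123]
 [204.417 246.917   0.488  -0.109]
 [208.75  256.083   0.526  -0.118]]
pkG
[[327.917 175.917   0.543  -0.122]
 [355.917 191.917   0.44   -0.087]
 [378.917 178.083   0.409  -0.183]
 [374.917 174.917   0.425  -0.193]
 [367.083 179.917   0.435  -0.157]
 [362.083 178.583   0.45   -0.157]
 [361.25  183.417   0.443  -0.133]
 [354.25  187.417   0.453  -0.104]
 [347.75  184.083   0.475  -0.111]
 [345.083 178.25    0.494  -0.135]
 [339.75  179.583   0.505  -0.121]
 [330.75  174.917   0.538  -0.13 ]]
```

View pics/c_all.png

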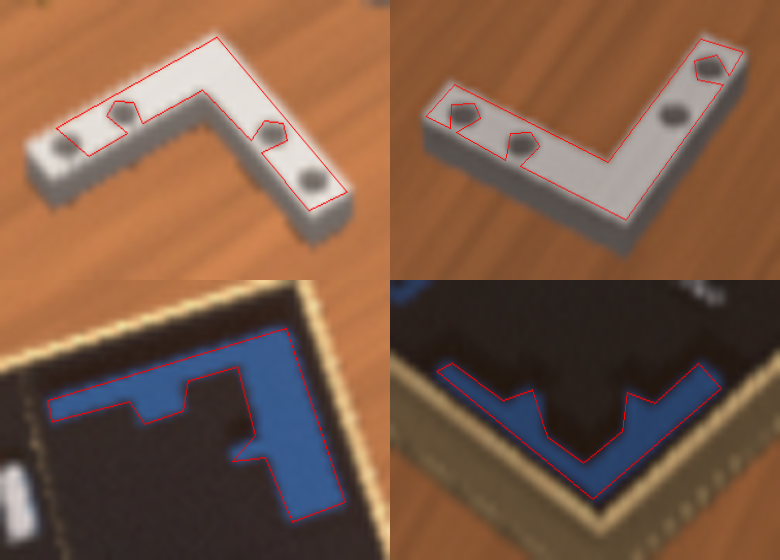

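Run:
```python
from m import *
np.set_printoptions(precision=3,suppress=True)
for n,a,b in [("inner",(287.25,201.75),(289.25,244.75)),("outer",(289.6,194.6),(292.9,254.4)),("tray corner",(210.6,220.6),(358,193.6)),("plane/tape",(153.5,290.5),(349,135))]: print(n,*tri(a,b))
print(plane(g,[(355.9,191.9)],.032),plane(f,[(210.6,220.6)],.034),plane(g,[(358,193.6)],.034))
```

```text
inner [0.493 0.199 0.022] 0.0012994440672307605
outer [0.47  0.224 0.022] 0.003919264636026807
tray corner [ 0.423 -0.048  0.039] 0.006549733708639301
plane/tape [ 0.564 -0.314  0.053] 0.003584112561500618
[[ 0.433 -0.065  0.032]] [[ 0.423 -0.045  0.034]] [[ 0.424 -0.058  0.034]]
```

Emit:
servo_tool(rows=[[0, -15, 0, 0, 0, 0, 0], [0, -15, 0, 0, 0, 0, 0], [-3, -15, 20, 0, -2, 0, 0], [-4, 0, 32, 0, -3, 0, 0], [-4, 0, 32, 0, -3, 0, 0], [-4, 0, 32, 0, -3, 0, 0], [-4, 0, 32, 0, -3, 0, 0], [-4, 0, 32, 0, -3, 0, 0], [-4, 0, 32, 0, -3, 0, 0], [-4, 0, 32, 0, -3, 0, 0], [-4, 0, 32, 0, -3, 0, 0], [-4, 0, 32, 0, -3, 0, 0]])

```text
time_s: 1.45
eef_pos: [0.4716, -0.3598, 0.4498]
tcp_rot: [-90.0, -0.0, -37.4]
force: [0.3, 0.3, 0.7]
opening: -0.0002
```

Emit:
servo_tool(rows=[[-4, 0, 31, 0, -3, 0, 0], [-4, 0, 31, 0, -3, 0, 0], [-4, 0, 31, 0, -3, 0, 0], [-4, 0, 31, 0, -3, 0, 0], [-4, 0, 31, 0, -3, 0, 0], [-4, 0, 31, 0, -3, 0, 0], [-4, 0, 31, 0, -3, 0, 0], [-4, 0, 31, 0, -3, 0, 0], [-4, 0, 31, 0, -3, 0, 0], [-4, 0, 31, 0, -3, 0, 0], [-4, 0, 31, 0, -3, 0, 0], [-4, 0, 31, 0, -3, 0, 0]])

```text
time_s: 2.45
eef_pos: [0.5582, -0.0011, 0.4498]
tcp_rot: [-90.0, -0.0, -1.4]
force: [1.0, 0.5, -0.1]
opening: -0.0002
```

Emit:
servo_tool(rows=[[-4, 0, 29, 0, -3, 0, 0], [-4, 0, 29, 0, -3, 0, 0], [-4, 0, 29, 0, -3, 0, 0], [-4, 0, 29, 0, -3, 0, 0], [-4, 0, 29, 0, -3, 0, 0], [-4, 0, 29, 0, -3, 0, 0], [0, 0, 0, 0, 0, 0, 0], [0, 0, 0, 0, 0, 0, 0], [0, 0, 0, 0, 0, 0, 0]])

```text
time_s: 3.2
eef_pos: [0.5167, 0.1667, 0.4496]
tcp_rot: [-90.1, 0.0, 16.4]
force: [1.6, -0.0, 0.0]
opening: -0.0001
```

```bash
cat > go.py <<'E'
import sys;from h import *
from rig import arm
s=arm.state();R=Ro.from_euler('xyz',s["tcp_rot"],degrees=True)
print(s["eef_pos"],s["tcp_rot"],s["joint_pos"],"tip",s["eef_pos"]+R.apply([0,.173,0]),"d(mm)",R.inv().apply(np.array([float(a) for a in sys.argv[1:4]])-s["eef_pos"])*1000)
E
python3 go.py .482 .210 .217
python3 - <<'E'
from h import *
from rig import arm
f=arm.grab_frame("wrist");cv2.imwrite("pics/d_wrist.png",f["image"]); cv2.imwrite("pics/d_side.png",arm.grab_frame("side")["image"])
E
```

```text
[0.51670732 0.16670452 0.44963604] [-9.00672816e+01  3.46627882e-03  1.63716009e+01] [ -2.29876128  32.69226745 -33.52026836 100.00281948  21.74395798
  53.90388909 -28.29462569] tip [0.51675454 0.16650666 0.27663616] d(mm) [-21.08247233 232.57688491  51.5959677 ]
```

View pics/d_wrist.png

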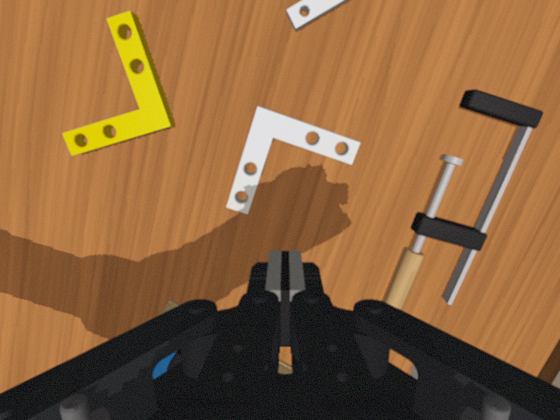

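The wrist view shows the white square with its elbow at about (262,120) (outer corner (260,107), inner (272,136)). The yellow look-alike is at (155,115) and the small square is at the top edge. I'll cross-check the elbow by ray.

Run:
```python
from h import *
from rig import arm
f=arm.grab_frame("wrist")
print(plane(f,[(260,107),(272,136)],.019))
```

```text
[[0.47169691 0.22393681 0.019     ]
 [0.49252995 0.19771463 0.019     ]]
```

Emit:
servo_tool(rows=[[-5, 0, 13, 0, 0, 0, 0], [-5, 0, 13, 0, 0, 0, 0], [-6, 0, 13, 0, 0, 0, 0], [-5, 0, 13, 0, 0, 0, 0], [0, 0, 0, 0, 0, 0, 0], [0, 0, 0, 0, 0, 0, 0]])

```text
time_s: 3.85
eef_pos: [0.4819, 0.2108, 0.4497]
tcp_rot: [-90.0, -0.0, 16.4]
force: [0.7, -1.0, 0.1]
opening: 0.0002
```

```bash
python3 go.py .482 .210 .217
```

```text
[0.48187766 0.21079023 0.44973986] [-9.00378452e+01 -1.17669246e-02  1.64194845e+01] [ -7.62251456  31.34610394 -33.68798489 102.73339326  21.41206067
  52.38983402 -34.31601442] tip [0.48194404 0.21069066 0.2767399 ] d(mm) [-1.53816541e-01  2.32740306e+02 -6.38851084e-01]
```

All three views agree to within a few millimetres. Lowering 232 mm, which puts the tips about 25 mm above the square.

Emit:
servo_tool(rows=[[0, 25, 0, 0, 0, 0, 0], [0, 30, 0, 0, 0, 0, 0], [0, 30, 0, 0, 0, 0, 0], [0, 30, 0, 0, 0, 0, 0], [0, 30, 0, 0, 0, 0, 0], [0, 25, 0, 0, 0, 0, 0], [0, 20, 0, 0, 0, 0, 0], [0, 15, 0, 0, 0, 0, 0], [0, 10, 0, 0, 0, 0, 0], [0, 0, 0, 0, 0, 0, 0], [0, 0, 0, 0, 0, 0, 0], [0, 0, 0, 0, 0, 0, 0]])

```text
time_s: 4.85
eef_pos: [0.4823, 0.2111, 0.2354]
tcp_rot: [-90.0, -0.1, 16.4]
force: [0.4, -0.1, -0.0]
opening: 0.0
```

```bash
python3 go.py .482 .210 .217
python3 - <<'E'
from h import *
from rig import arm
a=arm.grab_frame("scene")["image"][120:240,215:375];b=arm.grab_frame("side")["image"][160:280,220:380]
cv2.imwrite("pics/e.png",cv2.resize(np.vstack([a,b]),None,fx=2.4,fy=2.4,interpolation=cv2.INTER_CUBIC))
E
```

```text
[0.48229503 0.21106514 0.23542973] [-89.99810808  -0.09459156  16.37800164] [-17.2453357   48.82757175 -19.03433735 113.58853285  37.79242518
  23.65140093 -49.02731783] tip [0.48256745 0.21115115 0.06242997] d(mm) [-0.61382812 18.42871176 -0.93933554]
```

View pics/e.png

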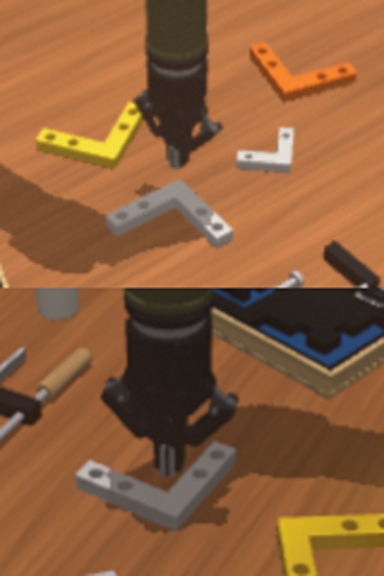

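The fingers are over the elbow in both views, but the joint speed limit left the drop 18 mm short. I'll lower the rest and hold.

Emit:
servo_tool(rows=[[0, 6, 0, 0, 0, 0, 0], [0, 6, 0, 0, 0, 0, 0], [0, 6, 0, 0, 0, 0, 0], [0, 0, 0, 0, 0, 0, 0], [0, 0, 0, 0, 0, 0, 0], [0, 0, 0, 0, 0, 0, 0], [0, 0, 0, 0, 0, 0, 0], [0, 0, 0, 0, 0, 0, 0], [0, 0, 0, 0, 0, 0, 0], [0, 0, 0, 0, 0, 0, 0], [0, 0, 0, 0, 0, 0, 0], [0, 0, 0, 0, 0, 0, 0]])

```text
time_s: 5.95
eef_pos: [0.4816, 0.2112, 0.2167]
tcp_rot: [-90.0, -0.0, 16.4]
force: [0.1, 0.5, -0.5]
opening: 0.0004
```

Emit:
servo_tool(rows=[[0, 0, 0, 0, 0, 0, 0], [0, 0, 0, 0, 0, 0, 0], [0, 0, 0, 0, 0, 0, 0], [0, 0, 0, 0, 0, 0, 0], [0, 0, 0, 0, 0, 0, 0], [0, 0, 0, 0, 0, 0, 0], [0, 0, 0, 0, 0, 0, 0], [0, 0, 0, 0, 0, 0, 0], [0, 0, 0, 0, 0, 0, 0], [0, 0, 0, 0, 0, 0, 0], [0, 0, 0, 0, 0, 0, 0], [0, 0, 0, 0, 0, 0, 0]])

```text
time_s: 6.95
eef_pos: [0.4816, 0.2112, 0.2167]
tcp_rot: [-90.0, 0.0, 16.4]
force: [0.6, -1.4, 0.3]
opening: -0.0001
```

Emit:
servo_tool(rows=[[0, 0, 0, 0, 0, 0, 0], [0, 0, 0, 0, 0, 0, 0], [0, 0, 0, 0, 0, 0, 0], [0, 0, 0, 0, 0, 0, 0], [0, 0, 0, 0, 0, 0, 0], [0, 0, 0, 0, 0, 0, 0], [0, 0, 0, 0, 0, 0, 0], [0, 0, 0, 0, 0, 0, 0], [0, 0, 0, 0, 0, 0, 0], [0, 0, 0, 0, 0, 0, 0], [0, 0, 0, 0, 0, 0, 0], [0, 0, 0, 0, 0, 0, 0]])

```text
time_s: 7.95
eef_pos: [0.4816, 0.2112, 0.2167]
tcp_rot: [-90.0, 0.0, 16.4]
force: [-0.5, 0.3, 0.2]
opening: 0.0
```

```bash
python3 go.py .482 .210 .217
python3 - <<'E'
from h import *
from rig import arm
a=arm.grab_frame("scene")["image"][120:240,215:375];b=arm.grab_frame("side")["image"][160:280,220:380]
cv2.imwrite("pics/f.png",cv2.resize(np.vstack([a,b]),None,fx=2.4,fy=2.4,interpolation=cv2.INTER_CUBIC))
E
```

```text
[0.48162283 0.21124754 0.21666334] [-9.00040351e+01  1.81199326e-04  1.64195532e+01] [-18.43203059  50.61425468 -17.14106853 113.93711924  39.10607853
  21.17653682 -50.24678583] tip [0.48162575 0.2112357  0.04366334] d(mm) [ 0.00914697 -0.33656696 -1.3033019 ]
```

View pics/f.png

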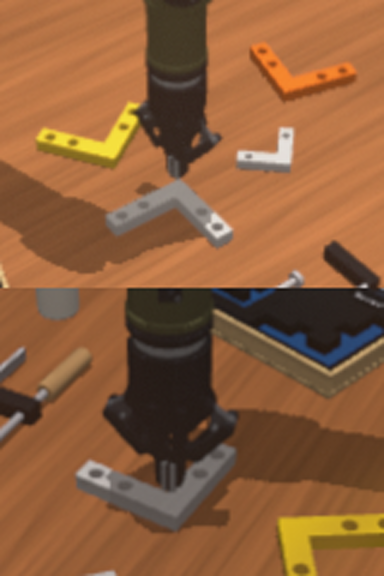

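The tips held 25 mm above the elbow for about 2.7 s, and both views confirm it. Next I lift straight up.

Emit:
servo_tool(rows=[[0, 0, 0, 0, 0, 0, 0], [0, 0, 0, 0, 0, 0, 0], [0, 0, 0, 0, 0, 0, 0], [0, -15, 0, 0, 0, 0, 0], [0, -20, 0, 0, 0, 0, 0], [0, -25, 0, 0, 0, 0, 0], [0, -25, 0, 0, 0, 0, 0], [0, -25, 0, 0, 0, 0, 0], [0, -25, 0, 0, 0, 0, 0], [0, -25, 0, 0, 0, 0, 0], [0, -25, 0, 0, 0, 0, 0], [0, -25, 0, 0, 0, 0, 0]])

```text
time_s: 9.05
eef_pos: [0.4813, 0.211, 0.4279]
tcp_rot: [-90.0, 0.0, 16.4]
force: [0.0, 0.1, 0.8]
opening: -0.0001
```

Emit:
servo_tool(rows=[[0, -10, 0, 0, 0, 0, 0], [0, 0, -20, 0, 2, 0, 0], [0, 0, -25, 0, 3, 0, 0], [0, 0, -25, 0, 3, 0, 0], [0, 0, -25, 0, 3, 0, 0], [-4, 0, -25, 0, 3, 0, 0], [-4, 0, -25, 0, 3, 0, 0], [-4, 0, -25, 0, 3, 0, 0], [-4, 0, -25, 0, 3, 0, 0], [-4, 0, -25, 0, 3, 0, 0], [0, 0, 0, 0, 0, 0, 0], [0, 0, 0, 0, 0, 0, 0]])

```text
time_s: 10.05
eef_pos: [0.4804, -0.0073, 0.4361]
tcp_rot: [-90.1, 0.1, -9.7]
force: [-0.4, 0.9, 0.2]
opening: -0.0003
```

```bash
python3 go.py .443 -.087 .227
python3 - <<'E'
from h import *
from rig import arm
f=arm.grab_frame("wrist");cv2.imwrite("pics/g_wrist.png",f["image"])
E
```

```text
[ 0.48037876 -0.00733982  0.43607424] [-9.00747839e+01  7.38258376e-02 -9.74537327e+00] [ 13.55548805  27.87178563 -27.5099613  111.06787601  17.74894743
  45.29819024 -33.61980737] tip [ 0.48012084 -0.00752463  0.26307453] d(mm) [-23.08588984 209.21471133 -84.56476146]
```

View pics/g_wrist.png

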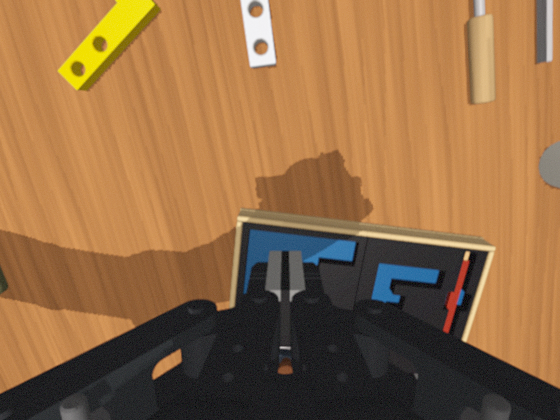

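The wrist view shows the large pocket's outer corner at (248,231). The small pocket's corner is at (378,263), beside the pencil. I'll check the large one by ray, then move over it while still high.

Run:
```python
from h import *
from rig import arm
f=arm.grab_frame("wrist");print(f["xyz"])
for z in(.016,.032):print(plane(f,[(248,231),(357,241)],z))
```

```text
[0.49166013 0.0627598  0.40543286]
[[ 0.42620134 -0.0674357   0.016     ]
 [ 0.54953895 -0.1011032   0.016     ]]
[[ 0.42889074 -0.06208657  0.032     ]
 [ 0.54716097 -0.09437082  0.032     ]]
```

Emit:
servo_tool(rows=[[-4, 0, -14, 0, 0, 0, 0], [-4, 0, -14, 0, 0, 0, 0], [-4, 0, -14, 0, 0, 0, 0], [-4, 0, -14, 0, 0, 0, 0], [-4, 0, -14, 0, 0, 0, 0], [-3, 0, -14, 0, 0, 0, 0], [0, 0, 0, 0, 0, 0, 0], [0, 0, 0, 0, 0, 0, 0], [0, 0, 0, 0, 0, 0, 0]])

```text
time_s: 10.9
eef_pos: [0.4449, -0.0834, 0.4368]
tcp_rot: [-89.9, -0.0, -9.4]
force: [0.2, 0.1, -0.4]
opening: -0.0001
```

```bash
python3 go.py .443 -.087 .227
```

```text
[ 0.44488323 -0.08335892  0.4367721 ] [-8.99304449e+01 -4.44207868e-02 -9.44199400e+00] [ 24.0451786   25.77956322 -28.26310622 115.23210335  17.48143993
  43.01335929 -24.1850179 ] tip [ 0.44504999 -0.08317375  0.26377228] d(mm) [ -1.42303163 209.76617366  -4.15534777]
```

Emit:
servo_tool(rows=[[-1, 15, -2, 0, 0, 0, 0], [-1, 22, -1, 0, 0, 0, 0], [0, 22, 0, 0, 0, 0, 0], [0, 22, 0, 0, 0, 0, 0], [0, 22, 0, 0, 0, 0, 0], [0, 22, 0, 0, 0, 0, 0], [0, 22, 0, 0, 0, 0, 0], [0, 20, 0, 0, 0, 0, 0], [0, 15, 0, 0, 0, 0, 0], [0, 0, 0, 0, 0, 0, 0], [0, 0, 0, 0, 0, 0, 0], [0, 0, 0, 0, 0, 0, 0]])

```text
time_s: 11.9
eef_pos: [0.4424, -0.0867, 0.2553]
tcp_rot: [-90.0, -0.1, -9.5]
force: [0.9, -0.0, -0.4]
opening: -0.0001
```

```bash
python3 go.py .443 -.086 .227
python3 - <<'E'
from h import *
from rig import arm
a=arm.grab_frame("scene")["image"][180:320,105:265];b=arm.grab_frame("side")["image"][80:220,265:425]
cv2.imwrite("pics/h.png",cv2.resize(np.hstack([a,b]),None,fx=2.4,fy=2.4,interpolation=cv2.INTER_CUBIC))
E
```

```text
[ 0.44239756 -0.08667829  0.25527188] [-8.99656814e+01 -6.90330070e-02 -9.50034536e+00] [ 11.67449135  43.61066996 -10.35243968 126.10842717  33.88190246
  12.79589006 -38.56965273] tip [ 0.44262024 -0.08661049  0.08227204] d(mm) [ 0.44815938 28.27289924  0.75148313]
```

View pics/h.png

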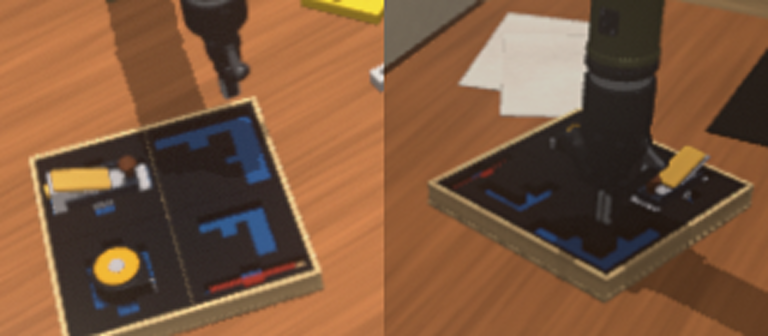

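Emit:
servo_tool(rows=[[0, 7, 0, 0, 0, 0, 0], [0, 7, 0, 0, 0, 0, 0], [0, 7, 0, 0, 0, 0, 0], [0, 6, 0, 0, 0, 0, 0], [0, 0, 0, 0, 0, 0, 0], [0, 0, 0, 0, 0, 0, 0], [0, 0, 0, 0, 0, 0, 0]])

```text
time_s: 12.58
eef_pos: [0.4418, -0.0874, 0.2276]
tcp_rot: [-90.0, 0.0, -9.6]
force: [0.8, -0.0, 0.1]
opening: 0.0001
```

```bash
python3 go.py .443 -.086 .227
python3 - <<'E'
from h import *
from rig import arm
f=arm.grab_frame("scene");g=arm.grab_frame("side")
a=f["image"][180:320,105:265];b=g["image"][80:220,265:425]
cv2.imwrite("pics/i.png",cv2.resize(np.hstack([a,b]),None,fx=2.4,fy=2.4,interpolation=cv2.INTER_CUBIC))
E
```

```text
[ 0.44175137 -0.08739941  0.22756418] [-9.00098825e+01  1.97807331e-02 -9.57080160e+00] [  9.14126021  46.96564097  -6.1860058  126.8478697   35.48832069
   7.81191008 -39.89768658] tip [ 0.44168751 -0.0874189   0.0545642 ] d(mm) [0.99877073 0.56356406 1.58763402]
```

View pics/i.png

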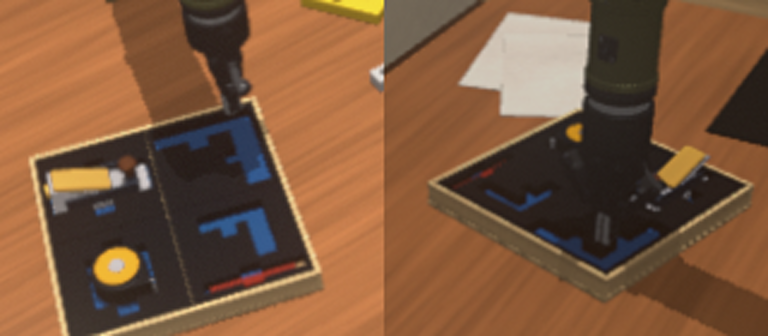

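The fingertips are over the elbow of the large pocket in both views, 22 mm above the foam. Holding here.

Emit:
servo_tool(rows=[[0, 0, 0, 0, 0, 0, 0], [0, 0, 0, 0, 0, 0, 0], [0, 0, 0, 0, 0, 0, 0], [0, 0, 0, 0, 0, 0, 0], [0, 0, 0, 0, 0, 0, 0], [0, 0, 0, 0, 0, 0, 0], [0, 0, 0, 0, 0, 0, 0], [0, 0, 0, 0, 0, 0, 0], [0, 0, 0, 0, 0, 0, 0], [0, 0, 0, 0, 0, 0, 0], [0, 0, 0, 0, 0, 0, 0], [0, 0, 0, 0, 0, 0, 0]])

```text
time_s: 13.68
eef_pos: [0.4418, -0.0875, 0.2277]
tcp_rot: [-90.0, -0.0, -9.6]
force: [-0.1, 0.5, -0.2]
opening: -0.0003
```

Emit:
servo_tool(rows=[[0, 0, 0, 0, 0, 0, 0], [0, 0, 0, 0, 0, 0, 0], [0, 0, 0, 0, 0, 0, 0], [0, 0, 0, 0, 0, 0, 0], [0, 0, 0, 0, 0, 0, 0], [0, 0, 0, 0, 0, 0, 0], [0, 0, 0, 0, 0, 0, 0], [0, 0, 0, 0, 0, 0, 0], [0, 0, 0, 0, 0, 0, 0], [0, 0, 0, 0, 0, 0, 0], [0, 0, 0, 0, 0, 0, 0], [0, 0, 0, 0, 0, 0, 0]])

```text
time_s: 14.68
eef_pos: [0.4418, -0.0875, 0.2277]
tcp_rot: [-90.0, -0.0, -9.6]
force: [-0.4, 0.1, -0.2]
opening: -0.0
```

Emit:
servo_tool(rows=[[0, 0, 0, 0, 0, 0, 0], [0, 0, 0, 0, 0, 0, 0], [0, 0, 0, 0, 0, 0, 0], [0, 0, 0, 0, 0, 0, 0], [0, 0, 0, 0, 0, 0, 0], [0, 0, 0, 0, 0, 0, 0], [0, 0, 0, 0, 0, 0, 0], [0, 0, 0, 0, 0, 0, 0], [0, 0, 0, 0, 0, 0, 0], [0, 0, 0, 0, 0, 0, 0], [0, 0, 0, 0, 0, 0, 0], [0, 0, 0, 0, 0, 0, 0]])

```text
time_s: 15.68
eef_pos: [0.4418, -0.0875, 0.2277]
tcp_rot: [-90.0, -0.0, -9.6]
force: [0.4, -0.2, 0.8]
opening: -0.0004
```

Run:
```python
from m import *
p,_=poly(f,(255,318,190,228),"alu",195)
print("square outer corner now",p[np.argmin(p[:,1])])
s=arm.state();print(s["time_s"],s["eef_pos"],s["force"]);print(arm.job_done())
```

```text
square outer corner now [289.58333333 194.58333333]
15.7833 [ 0.44179228 -0.08744878  0.22767868] [ 0.43827403  0.45757666 -1.27221079]
the job is handed in; nothing more can be done
None
```

The pointing job is done and handed in at 15.8 s. With the fingers shut and vertical, I pointed 25 mm above the elbow of the larger aluminium square for about 2.7 s. I lifted to about 0.26 m and swung over to the tray. There I pointed about 23 mm above the elbow of its empty pocket, held for about 3 s, and finished still pointing there.

- **Position:** The three camera views agreed to a few millimetres on the square's elbow, and on the pocket's outer corner after allowing for the foam's height. Two-view heights came out 3 to 5 mm above the text's figures (22 against 19 mm for the square, 39 against 34 mm for the tray rim). For the rim, the two lines of sight missed each other by 6.5 mm.
- **Contact:** The force readings I took stayed at noise level, under 2 N. The large square's corner was at the same pixel at the end as at the start. I did not recheck the positions of the other objects.
- **Stopped short:** The joint speed limits cut both descents short, by 18 mm and 28 mm. I measured each shortfall and completed the descent before holding.

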